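Set the flow dial and unlatch the filter cassette

ROBOT

A 6-joint arm with a two-finger parallel gripper is mounted at the origin on a cart in front of the work surface, level with it; the furniture and walls round the work are solid. World frame = base frame: x ahead of the robot, y to its left, z up, the work surface at z = 0. Lengths are in m, angles in rad, forces in N, time in s.
With the tool pointing down it reaches from about 0.35 to 0.8 m from the base axis. Payload 7.3 kg.
Tool frame: the origin (TCP) lies on the front face of the gripper's body, between the roots of the fingers; the fingertips stand 73 mm ahead of it and the grasp point (between the pads) lies 54 mm ahead of it; z points along the fingers, y is the direction in which the jaws open and shut (so a half turn about z gives the same grasp; the last joint's range is limited). The gripper opens to 85 mm and grips with 20 to 120 N. Pads are 22 mm wide; open, the fingers measure 114 mm over their backs; the gripper's body (76 mm by 85 mm) begins 54 mm behind the grasp point. The pads swing forward as they close: fully open they stand 13 mm farther back than shut.
Start: joints at [1.195, 0.342, 1.524, -0, 1.275, -0.146], TCP at [0.12, 0.511, 0.304] pointing down, gripper open.
Joint ranges: [-2.53, 2.53], [-0.77, 2.02], [0.04, 2.7], [-1, 4.14], [0.28, 2.66], [-3.11, 3.11]. Speed limits (rad/s): [2.57, 2.57, 3.14, 3.14, 3.14, 3.14].

INTERFACE

Orientations are given as a unit quaternion [w, x, y, z].
In Python, from cell import arm gives the robot as it stands. The module is installed in compiled form; this text tells all that it offers.
- The arm moves only by the tool jog_arm, never from a script. Its argument "steps" is a list of rows, each a list of 7 numbers: the shift along the tool's x, y, z as a fraction of full scale, then the turn, a rotation vector about the tool's x, y, z as a fraction of full scale, then the closure, from -1 (fully open) to 1 (shut). In form: [[x, y, z, wx, wy, wz, grip], ...]. A call has 1 to 20 rows; each row shifts and turns the commanded pose from where the row before left it, along the tool's axes as they then stand; what a row does not reach is not made up. Full scale, the value 1, is 0.03 m for a shift and 5 degrees for a turn. A row lasts 1/12 s, in which the tool goes at most 41.7 mm and 7.16 degrees, less where a joint would pass 70% of its speed; a pose out of reach is approached as far as the arm can. A call with a number of a shift or a turn outside -1 to 1 is refused whole. A call with a gripper value outside its range is refused whole. The fingers move at their own pace and stop on an object; "newtons" is the grip in N (left out, the last holds). Time passes only in rows, so rows that do not move let the fingers close. It gives the time, the measured TCP pose, the force and the opening at its end, in the units of the state.
- arm.state(): the state, without advancing time (a new reading comes with each control period).
- arm.get_image(name): name is "scene" or "top"; returns (picture, depth): 420x560x3 uint8, red, green, blue; 420x560 float32, m along the optical axis (not along the pixel's ray), 0 where there is no reading.
- arm.camera_model(name): a dict with "fovy" (degrees; the focal length in pixels is half the picture's height over the tangent of half this angle, whatever the lens; pixels are square), "cx", "cy" (the principal point, pixels), "rvec" (rotation vector, rad) and "tvec" (3), from world to camera coordinates, as OpenCV has them. Camera axes: x right, y down, z forward; pixel columns grow to the right and rows downward; lengths in m; the calibration is good to about 2 mm. A picture is of the moment at which its call begins. camera_model takes no time and is no camera call.
- arm.hand_in(): hands the job in, once; it reports no verdict.
The state is a dict: "t": time; "joint_positions": joint angles; "joint_vel": joint speeds; "joint_torque": joint torques, N m; "tool_pos": TCP position; "ee_rot": TCP orientation; "contact_force": force on the tool from outside, world axes, zero at the start; "moment": the same for the moment, N m; "grip_width": opening from 0.0 (shut) to 1.0 (fully open).
Only numpy, scipy, OpenCV 4.12 (cv2) and the standard library are available. Lean on these libraries where they do the work, as an engineer would, in place of code of your own. Each camera call takes 0.05 s, during which the arm holds its last target.

TASK

Before the filter can be taken out, turn the dial on the flow controller until its white pointer lines up with the black mark on the index ring, and let go of the dial. Then pinch the two black side catches of the filter cassette together, pull the cassette straight up out of the dock, and finish while still holding it upright by its two squeezed catches, its underside at least 5 cm above the dock's top. Leave the other things on the bench where they stand.

Things in the scene. Friction and masses are not known exactly. Their poses are not given: they have to be found in the camera images.
- controller: Flow controller: flat white box 140 (x) x 120 (y) x 50 mm high, fixed, dial in the middle of its flat top, dark blank display on its front side. Origin: centre of its underside; x to its back, z up. It and the dock swap sides between runs and are turned up to 0.3 rad. Fixed scale lines (0.3 rad apart, every third longer) lie round the dial at radius 45 to 55 mm.
- dial_grip (a point): Point on the black dial's axis, 20 mm above the controller's top; frame turns with the dial: z up, x along the grip bar to the pointer end (white line on top and end face). Upright bar 44 mm long, 13 wide, from 9 to 31 mm above the controller's top; skirt under it 46 mm across. Grip across the 13 mm and turn about the vertical; needs 0.03 N m, stays where left.
- dial (a joint): Dial angle, rad, 0 to 2.7 (end stops); grows clockwise seen from above. At 0 the pointer is 1.35 rad counter-clockwise of the controller's x axis. It starts 0.6 to 1.45 rad short (counter-clockwise) of the index mark.
- index_mark (a point): Black wedge mark (18 x 6 mm, flat) on the aluminium index ring (86 mm across, 2 high) round the dial's foot; point at radius 37 mm from the dial's axis. x points outward from the dial's axis through the mark, z up. Stands elsewhere in each run and is not to be moved (very stiff, 0.6 N m). The dial is set when its x has the same direction as this x.
- dock: Filter dock: white block 150 (x) x 120 (y) x 46 mm high, fixed, brass hose fitting at its back, with a well in its top in which the cassette stands. Origin: centre of its underside; x to its back, y across the catches, z up. Ledges in the well hold the cassette's catches down until these are squeezed.
- cassette: Filter cassette, loose, about 0.15 kg: grey body 90 (x) x 34 (y) x 60 mm high, upright in the well, underside 12 mm above the dock's underside, so 26 mm stand out of the dock's top; 1 mm play all round. Origin: centre of its underside, axes along the dock's at the start. Must rise 34 mm to come clear; pull straight up.
- catch_left (a joint): Black sprung catch on the cassette's +y side: upright plate 28 mm wide (x), 4 thick, its top 30 mm above the dock's top. Value, m: 0 sprung out (locked), 0.007 squeezed in to its stop; free of the ledge from about 0.0035. Spring 2 N at 0, 3.8 N at 0.007. Outer faces of the two catches are 56 mm apart at 0, 42 mm when both are squeezed.
- catch_right (a joint): The same catch on the -y side; mirror image, grows as it is squeezed toward the body.
- catch_left_pad (a point): Centre of the left catch's outer face, 49 mm above the cassette's underside = 15 mm above the dock's top. Place for one finger.
- catch_right_pad (a point): The same on the right catch. Place for the other finger.
- petri_dish: Bystander: clear flat dish 91 across, 16 high (mm). Origin: centre of its underside. Leave it where it stands.
- timer: Bystander: small white kitchen-style timer 62 x 68 x 22 (mm). Origin: centre of its underside. Leave it where it stands.
- vial_rack: Bystander: drilled rack 80 x 160 x 36 (mm). Origin: centre of its underside. Leave it where it stands.
- beaker: Bystander: clear beaker 73 across, 94 high (mm). Origin: centre of its underside. Leave it where it stands.
- flask: Bystander: conical glass flask 83 across, 134 high (mm). Origin: centre of its underside. Leave it where it stands.
- wash_bottle_1: Bystander: white squeeze bottle with bent spout, 75 across, 214 high (mm). Origin: centre of its underside. Leave it where it stands.
- mortar: Bystander: white porcelain mortar 98 across, 45 high (mm). Origin: centre of its underside. Leave it where it stands.
- notebook: Bystander: dark bound notebook 210 x 150 x 17 (mm). Origin: centre of its underside. Leave it where it stands.

How it is judged:
By the outcome, as a careful person would: the job done as asked, in the order asked, and still so for the second after the job is handed in, while the arm keeps its last pose, push and grip.
It also fails if it takes over 51 s, if anything falls off the work surface, if the arm or the gripper's body presses on something with over 40 N, if the wrist force passes 120 N, or if a joint passes its speed limit or range.

## Working session

There is one attempt and no reset: what is moved stays moved. The work goes in short steps, Python scripts to look and compute and a tool call to move; the robot and the scene stay as the last step left them, time stands still between calls to the robot, and variables do not carry over. Pictures are saved under pics/ and viewed, and the job is handed in when it is done.

Besides the shell and the picture viewer there is one more tool, called after "Request:" in YAML: its name, and indented under it one key for each argument. jog_arm: Moves the arm, as the interface text tells. Its arguments: {"type":"object","properties":{"steps":{"type":"array"},"newtons":{"type":"number"}},"required":["steps"]}

```bash
mkdir -p pics; python3 - <<'E'
from cell import arm
import cv2,numpy as np
print(arm.state())
for n in ["scene","top"]:
    im,d=arm.get_image(n); cv2.imwrite(f"pics/{n}0.png",im[:,:,::-1]); np.save(f"pics/{n}0d.npy",d)
    print(n,arm.camera_model(n))
E
```

```text
{'t': 0.0, 'joint_positions': array([ 1.19497922e+00,  3.42721282e-01,  1.52503061e+00, -1.00105832e-05,
        1.27542213e+00, -1.46019149e-01]), 'joint_vel': array([-9.18211661e-04, -8.10761224e-04,  1.81292778e-03, -2.78069377e-05,
        7.49440059e-04,  2.72826704e-04]), 'joint_torque': array([-1.27266179e-03, -4.33679187e+01, -2.46010584e+01, -2.22472218e-04,
        7.83541880e-03, -1.03541555e-05]), 'tool_pos': array([0.11946367, 0.51091836, 0.30322189]), 'ee_rot': array([-1.99345219e-04,  1.14644847e-01,  9.93406228e-01, -7.65155691e-04]), 'contact_force': array([ 0.23450373, -0.2159079 ,  0.140916  ]), 'moment': array([ 0.01231996, -0.01252077,  0.02246001]), 'grip_width': 1.0078045459558098}
scene {'fovy': 43.40766205611369, 'cx': 279.97701328981435, 'cy': 204.35687825320647, 'rvec': array([ 2.28242634, -0.61246565,  0.25909378]), 'tvec': array([-0.52391746,  0.18706454,  1.6805713 ])}
top {'fovy': 49.99386092525749, 'cx': 280.9915626135265, 'cy': 201.8052981766282, 'rvec': array([ 2.16271303, -2.16297425,  0.12960446]), 'tvec': array([-0.09811964,  0.54504502,  1.48862903])}
```

View pics/scene0.png

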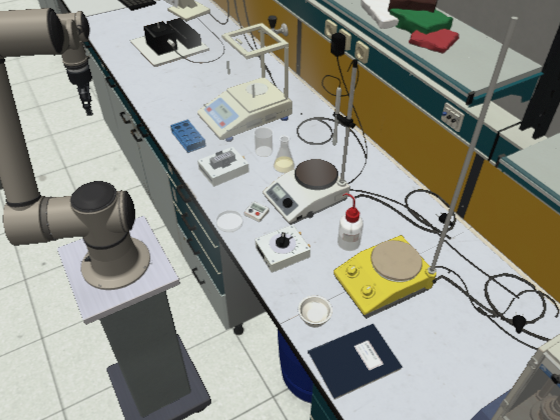

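View pics/top0.png

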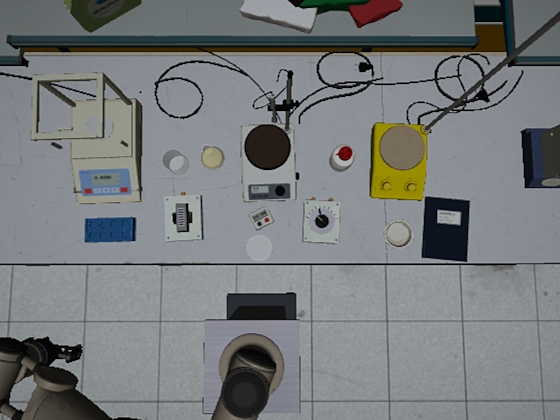

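The scene view shows the controller at about (283,247) and the dock at (222,165). In the top view they are at (322,221) and (183,218). I'll enlarge these areas.

```bash
cat > h.py <<'E'
import numpy as np,cv2
from cell import arm
def cam(n):
    m=arm.camera_model(n); f=210/np.tan(np.radians(m['fovy'])/2)
    K=np.array([[f,0,m['cx']],[0,f,m['cy']],[0,0,1]]); R=cv2.Rodrigues(m['rvec'])[0]; return K,R,m['tvec']
def onz(n,u,v,z):
    K,R,t=cam(n); r=R.T@np.linalg.inv(K)@[u,v,1]; c=-R.T@t; return c+r*(z-c[2])/r[2]
def proj(n,P):
    K,R,t=cam(n); q=K@(R@np.array(P,float)+t); return q[:2]/q[2]
def tri(u1,u2): # scene, top
    P=[K@np.c_[R,t] for K,R,t in (cam("scene"),cam("top"))]
    X=cv2.triangulatePoints(P[0],P[1],np.array(u1,float).reshape(2,1),np.array(u2,float).reshape(2,1)); return (X[:3]/X[3]).ravel()
def crop(src,x0,y0,w,h,s,out):
    c=cv2.resize(src[y0:y0+h,x0:x0+w],None,fx=s,fy=s,interpolation=cv2.INTER_CUBIC); 
    for k in range(0,w,5): cv2.line(c,(k*s,0),(k*s,8 if (x0+k)%10 else 16),(0,0,255),1)
    for k in range(0,h,5): cv2.line(c,(0,k*s),(8 if (y0+k)%10 else 16,k*s),(0,0,255),1)
    cv2.imwrite(out,c)
E
python3 - <<'E'
from h import *
t=cv2.imread("pics/top0.png"); s=cv2.imread("pics/scene0.png")
crop(t,295,190,50,60,10,"pics/tc.png"); crop(t,155,185,55,60,10,"pics/td.png")
crop(s,250,220,70,55,10,"pics/sc.png"); crop(s,190,140,65,50,10,"pics/sd.png")
E
```

```text
(no output)
```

View pics/tc.png

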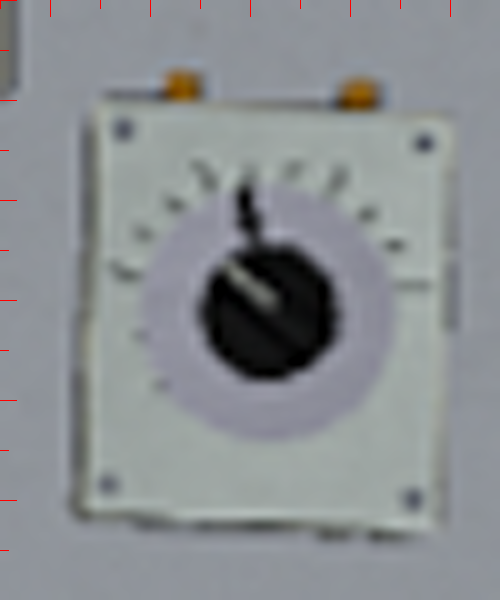

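View pics/td.png

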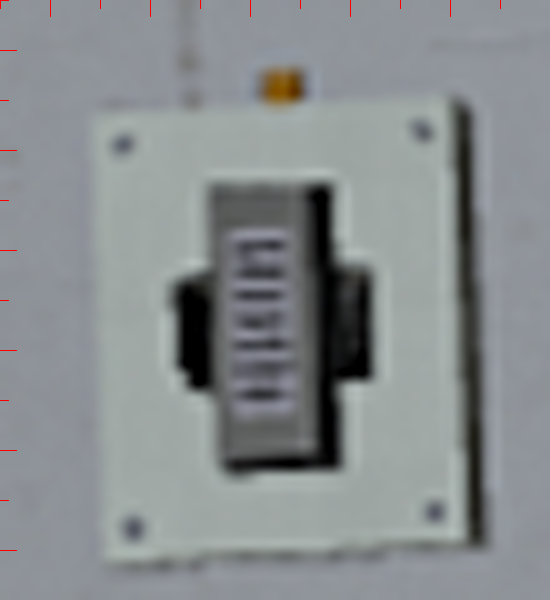

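View pics/sc.png

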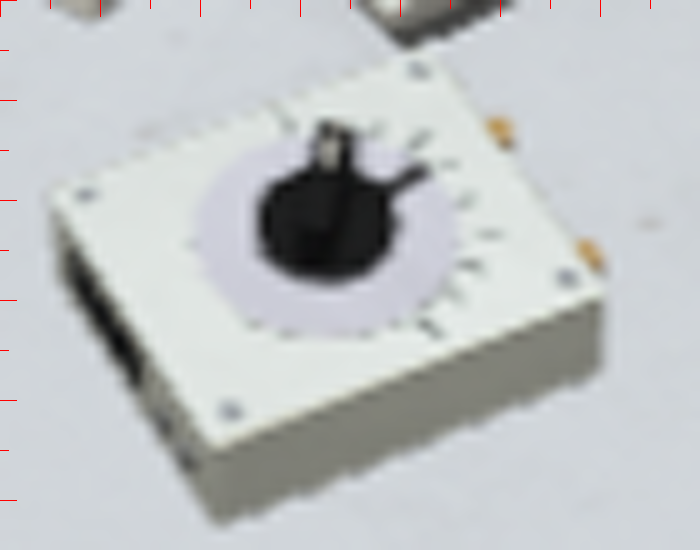

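View pics/sd.png

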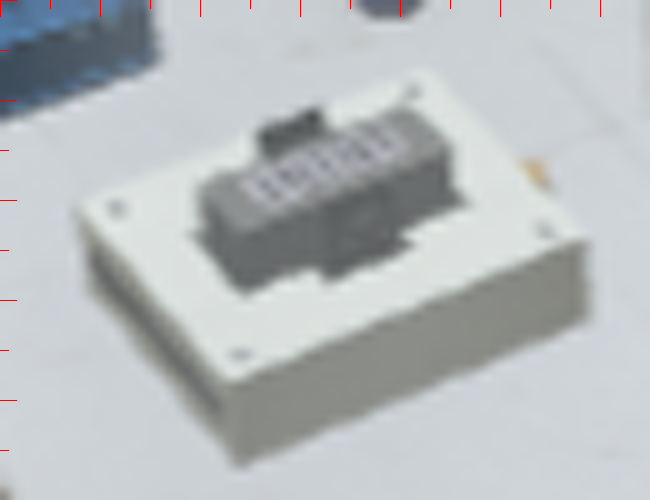

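Screw dots read off the crops:

| Corner | Controller, top view | Controller, scene view | Dock, top view | Dock, scene view |
|---|---|---|---|---|
| BL | (307.3,202.9) | (291.7,227.0) | (167.2,199.3) | (231.2,149.2) |
| BR | (337.4,204.3) | (306.7,247.8) | (197.2,198.0) | (244.5,163.1) |
| FL | (305.8,238.4) | (258.5,239.4) | (168.3,237.7) | (201.6,160.9) |
| FR | (336.3,239.9) | (273.1,261.1) | (198.5,236.2) | (214.0,175.5) |

The dial pointer's white line runs from about (318,216) to (322,220) in the top view. The black mark runs from (319.5,209) to (320.8,214).

```bash
python3 - <<'E'
from h import *
np.set_printoptions(precision=4,suppress=True)
S={'c':([(307.3,202.9),(337.4,204.3),(305.8,238.4),(336.3,239.9)],[(291.7,227),(306.7,247.8),(258.5,239.4),(273.1,261.1)]),
'd':([(167.2,199.3),(197.2,198),(168.3,237.7),(198.5,236.2)],[(231.2,149.2),(244.5,163.1),(201.6,160.9),(214,175.5)])}
for k,(T,C) in S.items():
    P=np.array([tri(c,t) for t,c in zip(T,C)]); print(k,P,P.mean(0))
    z={'c':.05,'d':.046}[k]
    for n,L in (('top',T),('scene',C)):
        Q=np.array([onz(n,*p,z) for p in L]); m=Q.mean(0); v=(Q[0]+Q[1]-Q[2]-Q[3])/2; w=(Q[0]+Q[2]-Q[1]-Q[3])/2
        print(n,m,np.arctan2(v[1],v[0]),np.arctan2(-w[0],w[1]),np.hypot(*v[:2]),np.hypot(*w[:2]))
# rectified orthographic: x0 range, 0.25mm/px
def rect(n,cx,cy,z,half,out,src):
    s=0.2e-3*half/.06; N=600
    wp=np.array([[cx+half,cy+half],[cx+half,cy-half],[cx-half,cy-half],[cx-half,cy+half]])
    ip=np.float32([proj(n,[*w,z]) for w in wp]); H=cv2.getPerspectiveTransform(ip,np.float32([[0,0],[N,0],[N,N],[0,N]]))
    cv2.imwrite(out,cv2.warpPerspective(cv2.imread(src),H,(N,N),flags=cv2.INTER_CUBIC))
import sys
P=S['c']; m=np.mean([tri(c,t) for t,c in zip(*P)],0)
a=[]
for z,t in ((.052,'lo'),(.081,'hi')):
  ims=[]
  for n in('top','scene'):
    rect(n,m[0],m[1],z,.06,f"pics/r_{n}_{t}.png",f"pics/{n}0.png"); ims.append(cv2.imread(f"pics/r_{n}_{t}.png")[::1])
  cv2.imwrite(f"pics/r_{t}.png",cv2.resize(np.hstack(ims),(800,400),interpolation=cv2.INTER_AREA))
print(m)
E
```

```text
c [[ 0.5404 -0.1864  0.0516]
 [ 0.5355 -0.2866  0.0514]
 [ 0.4215 -0.1801  0.0518]
 [ 0.4172 -0.281   0.0522]] [ 0.4786 -0.2335  0.0518]
top [ 0.4778 -0.2333  0.05  ] -0.04730203228511655 -0.04797325735867771 0.11835473246578727 0.10067939490506438
scene [ 0.4802 -0.2325  0.05  ] -0.053297478307789324 -0.04333906653128421 0.11919359217923474 0.1007197999491093
d [[0.5524 0.282  0.0466]
 [0.5571 0.1812 0.0486]
 [0.425  0.2742 0.0471]
 [0.4296 0.1742 0.049 ]] [0.491  0.2279 0.0478]
top [0.4901 0.2287 0.046 ] 0.05620031878973256 0.04661071808992908 0.1280234766255313 0.10010969737073869
scene [0.4927 0.2296 0.046 ] 0.05542754861133337 0.0579354973856763 0.12743533518552028 0.09854048336804871
[ 0.4786 -0.2335  0.0518]
```

View pics/r_lo.png

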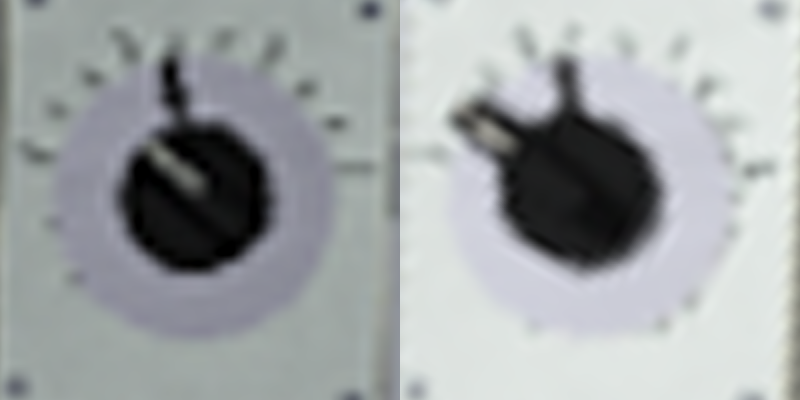

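View pics/r_hi.png

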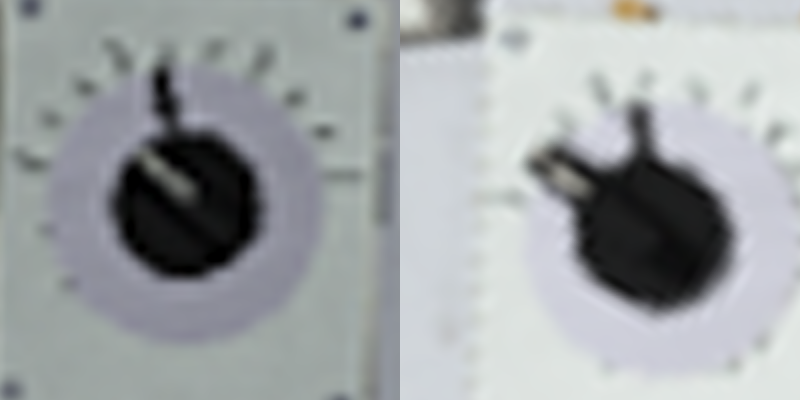

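```bash
cat > meas.py <<'E'
from h import *
from scipy.optimize import least_squares
np.set_printoptions(precision=4,suppress=True)
def rect(n,cx,cy,z,half,im,N=600):
    wp=np.array([[cx+half,cy+half],[cx+half,cy-half],[cx-half,cy-half],[cx-half,cy+half]])
    ip=np.float32([proj(n,[*w,z]) for w in wp]); H=cv2.getPerspectiveTransform(ip,np.float32([[0,0],[N,0],[N,N],[0,N]]))
    return cv2.warpPerspective(im,H,(N,N),flags=cv2.INTER_CUBIC)
def ring(n,im,c=(.4786,-.2325)):
    r=rect(n,*c,.052,.06,im); sat=r.max(2).astype(float)-r.min(2)  # purple vs greenish: use b-g
    f=(r[:,:,0].astype(float)-r[:,:,1]); 
    # ring: b>g ; white: b<=g
    th=(np.percentile(f,80)+np.percentile(f,40))/2
    return r,f
def polar(r,cx,cy,R0,R1,na=3600):
    a=np.linspace(-np.pi,np.pi,na,endpoint=False); rr=np.arange(R0,R1,1.)
    # world angle a (ccw from +x(up)): px dx = -sin a (left=+y), dy=-cos a
    mx=np.float32(cx-np.outer(rr,np.sin(a))); my=np.float32(cy-np.outer(rr,np.cos(a)))
    return a,cv2.remap(r,mx,my,cv2.INTER_LINEAR)
E
python3 - <<'E'
from meas import *
for n in('top','scene'):
    im=cv2.imread(f"pics/{n}0.png"); r,f=ring(n,im); cv2.imwrite(f"pics/f_{n}.png",np.clip(f*6+100,0,255).astype(np.uint8))
    print(n,[f[10*k,300].round() for k in range(0,60,3)])
a=[cv2.imread(f"pics/f_{n}.png") for n in('top','scene')]
cv2.imwrite("pics/f.png",cv2.resize(np.hstack(a),(800,400)))
E
```

```text
top [np.float64(-3.0), np.float64(-3.0), np.float64(-5.0), np.float64(10.0), np.float64(14.0), np.float64(11.0), np.float64(9.0), np.float64(-2.0), np.float64(1.0), np.float64(-3.0), np.float64(1.0), np.float64(1.0), np.float64(1.0), np.float64(-2.0), np.float64(12.0), np.float64(11.0), np.float64(12.0), np.float64(5.0), np.float64(-5.0), np.float64(-2.0)]
scene [np.float64(-3.0), np.float64(-3.0), np.float64(-3.0), np.float64(7.0), np.float64(11.0), np.float64(11.0), np.float64(4.0), np.float64(0.0), np.float64(0.0), np.float64(-1.0), np.float64(1.0), np.float64(2.0), np.float64(1.0), np.float64(2.0), np.float64(10.0), np.float64(11.0), np.float64(12.0), np.float64(-1.0), np.float64(-3.0), np.float64(-3.0)]
```

View pics/f.png

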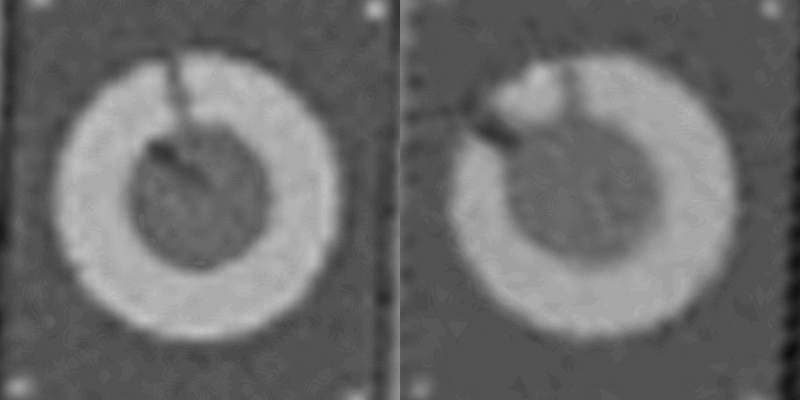

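Clean ring segmentation. I'll fit circles to it, then read the mark's angle.

```bash
cat >> meas.py <<'E'
def markang(n,im,verbose=True):
    r,f=ring(n,im); c=np.array([300.,300.])
    for it in range(6):
        a,p=polar(f.astype(np.float32),c[0],c[1],170,260)
        p=cv2.GaussianBlur(p,(15,1),0); pts=[]
        for j in range(0,3600,20):
            col=p[:,j]; k=np.where((col[:-1]>3.5)&(col[1:]<=3.5))[0]
            if len(k) : 
                R=170+k[0]+(col[k[0]]-3.5)/(col[k[0]]-col[k[0]+1]); pts.append((c[0]-R*np.sin(a[j]),c[1]-R*np.cos(a[j])))
        pts=np.array(pts)
        s=least_squares(lambda q:np.hypot(pts[:,0]-q[0],pts[:,1]-q[1])-q[2],[*c,215],loss='soft_l1'); c=s.x[:2]
    w=np.array([.4786+(300-c[1])*.2e-3,-.2325+(300-c[0])*.2e-3])
    print(n,'axis',w,'R mm',s.x[2]*.2)
    g=r.astype(np.float32).mean(2)
    out=[]
    for R0,R1 in((150,170),(165,185),(185,205),(150,205)):
        a,p=polar(g,c[0],c[1],R0,R1); q=p.mean(0); sel=(a>-.1)&(a<.5)
        base=np.percentile(q[sel],85); d=np.clip(base-q,0,None)*sel; d[d<.3*d.max()]=0
        out.append((d*a).sum()/d.sum())
    print(' mark ang',np.array(out))
    a,p=polar(g,c[0],c[1],228,270); q=p.mean(0); q=cv2.GaussianBlur(q[None],(31,1),0)[0]
    qs=cv2.GaussianBlur(q[None],(0,0),100)[0]-q
    pk=[a[j] for j in range(1,3599) if qs[j]>qs[j-1] and qs[j]>=qs[j+1] and qs[j]>4]
    print(' ticks',np.array(pk)); return c,w
E
python3 - <<'E'
from meas import *
for n in('top','scene'): markang(n,cv2.imread(f"pics/{n}0.png"))
E
```

```text
top axis [ 0.4792 -0.2317] R mm 42.95640884421041
 mark ang [0.1861 0.1926 0.187  0.1895]
 ticks [-1.3875 -1.0891 -0.7994 -0.4939 -0.192   0.1187  0.4136  0.7069  0.9983
  1.3003]
scene axis [ 0.4798 -0.2306] R mm 42.44868640808892
 mark ang [0.1999 0.1997 0.1971 0.1993]
 ticks [-1.4155 -1.1048 -0.8168 -0.5376 -0.2199  0.11    0.3962  0.6964  1.042
  1.3125]
```

```bash
cat > st.py <<'E'
from h import *
from scipy.spatial.transform import Rotation as Ro
import sys
np.set_printoptions(precision=4,suppress=True)
s=arm.state(); q=s['ee_rot']; R=Ro.from_quat([q[1],q[2],q[3],q[0]]).as_matrix()
jaw=np.arctan2(R[1,1],R[0,1])
print('t',s['t'],'tcp',s['tool_pos'],'jaw',jaw,'z',R[:,2],'grip',s['grip_width'],'F',s['contact_force'],'M',s['moment']); print('j',s['joint_positions'])
if len(sys.argv)>4:
    T=np.array(list(map(float,sys.argv[1:4]))); J=float(sys.argv[4])
    d=R.T@(T-s['tool_pos'])/.03; w=(jaw-J+np.pi)%(2*np.pi)-np.pi
    # rotation to make z exactly down with jaw J
    Rt=np.c_[[-np.sin(J)*-1*-1*-1,0,0],[np.cos(J),np.sin(J),0],[0,0,-1]]; Rt[:,0]=np.cross(Rt[:,1],Rt[:,2])
    rv=Ro.from_matrix(R.T@Rt).as_rotvec()
    print('shift units (30mm) tool xyz',d,'turn units(5deg)',np.degrees(rv)/5)
E
python3 st.py 0.42 0.15 0.3 1.341
```

```text
t 0.1 tcp [0.1195 0.511  0.3033] jaw 1.3410153013319488 z [-0.0005 -0.0013 -1.    ] grip 0.9997562389327219 F [ 0.1161 -0.2661 -0.7476] M [-0.0415 -0.0037 -0.0243]
j [ 1.195   0.3427  1.5249 -0.      1.2754 -0.146 ]
shift units (30mm) tool xyz [-12.4949  -9.4341   0.1202] turn units(5deg) [-0.0159 -0.0021  0.0002]
```

Request:
jog_arm:
  steps:
    - [-0.7,-0.6,0,0,0,0,-1]
    - [-0.8,-0.6,0,0,0,0,-1]
    - [-0.8,-0.6,0,0,0,0,-1]
    - [-0.8,-0.6,0,0,0,0,-1]
    - [-0.8,-0.6,0,0,0,0,-1]
    - [-0.8,-0.6,0,0,0,0,-1]
    - [-0.8,-0.6,0,0,0,0,-1]
    - [-0.8,-0.6,0,0,0,0,-1]
    - [-0.8,-0.6,0,0,0,0,-1]
    - [-0.8,-0.6,0,0,0,0,-1]
    - [-0.8,-0.6,0,0,0,0,-1]
    - [-0.8,-0.6,0,0,0,0,-1]
    - [-0.8,-0.6,0,0,0,0,-1]
    - [-0.8,-0.6,0,0,0,0,-1]
    - [-0.8,-0.6,0,0,0,0,-1]
    - [-0.6,-0.4,0,0,0,0,-1]

```text
t: 1.43
tool_pos: [0.4215, 0.1493, 0.3036]
ee_rot: [-0.0, 0.115, 0.993, -0.0]
contact_force: [1.1, -0.7, -0.9]
grip_width: 1.002
```

```bash
python3 st.py 0.4795 -0.231 0.25 1.341
```

```text
t 1.4333 tcp [0.4215 0.1493 0.3036] jaw 1.3398095217079007 z [-0.0003 -0.0004 -1.    ] grip 1.0024560103983604 F [ 1.1098 -0.6762 -0.9438] M [ 0.0011  0.0007 -0.0094]
j [ 0.1688  0.1996  1.7231 -0.0004  1.2192 -1.1709]
shift units (30mm) tool xyz [ -4.7838 -11.8952   1.7926] turn units(5deg) [-0.0053 -0.0021 -0.0136]
```

Request:
jog_arm:
  steps:
    - [-0.34,-0.85,0.1,0,0,0,-1]
    - [-0.34,-0.85,0.1,0,0,0,-1]
    - [-0.34,-0.85,0.1,0,0,0,-1]
    - [-0.34,-0.85,0.1,0,0,0,-1]
    - [-0.34,-0.85,0.1,0,0,0,-1]
    - [-0.34,-0.85,0.1,0,0,0,-1]
    - [-0.34,-0.85,0.1,0,0,0,-1]
    - [-0.34,-0.85,0.1,0,0,0,-1]
    - [-0.34,-0.85,0.1,0,0,0,-1]
    - [-0.34,-0.85,0.1,0,0,0,-1]
    - [-0.34,-0.85,0.1,0,0,0,-1]
    - [-0.34,-0.85,0.1,0,0,0,-1]
    - [-0.34,-0.85,0.1,0,0,0,-1]
    - [-0.34,-0.85,0.1,0,0,0,-1]
    - [0,0,0,0,0,1,-1]
    - [0,0,0,0,0,1,-1]
    - [0,0,0,0,0,1,-1]
    - [0,0,0,0,0,1,-1]

```text
t: 2.93
tool_pos: [0.478, -0.2291, 0.2613]
ee_rot: [-0.001, 0.288, 0.958, 0.0]
contact_force: [0.5, -0.6, 0.4]
grip_width: 0.999
```

Request:
jog_arm:
  steps:
    - [0,0,0,0,0,1,-1]
    - [0,0,0,0,0,1,-1]
    - [0,0,0,0,0,1,-1]
    - [0,0,0,0,0,1,-1]
    - [0,0,0,0,0,1,-1]
    - [0,0,0,0,0,1,-1]
    - [0,0,0,0,0,1,-1]
    - [0,0,0,0,0,1,-1]
    - [0,0,0,0,0,1,-1]
    - [0,0,0,0,0,1,-1]
    - [0,0,0,0,0,1,-1]
    - [0,0,0,0,0,1,-1]
    - [0,0,0,0,0,1,-1]
    - [0,0,0,0,0,1,-1]
    - [0,0,0,0,0,1,-1]
    - [0,0,0,0,0,1,-1]
    - [0,0,0,0,0,1,-1]
    - [0,0,0,0,0,1,-1]
    - [0,0,0,0,0,1,-1]

```text
t: 4.52
tool_pos: [0.478, -0.2288, 0.2615]
ee_rot: [-0.0, 0.9, 0.435, -0.0]
contact_force: [-0.3, -0.2, -0.6]
grip_width: 0.999
```

```bash
python3 - <<'E'
from h import *
im,d=arm.get_image("scene"); cv2.imwrite("pics/scene1.png",im[:,:,::-1]); crop(im[:,:,::-1],240,150,90,120,5,"pics/s1.png")
# predicted pixel for bar-tip at candidate angles
for a in(.7,.8,.9,1.): print(a,proj("scene",[.4797+.022*np.cos(a),-.231+.022*np.sin(a),.081]),proj("top",[.4797+.022*np.cos(a),-.231+.022*np.sin(a),.081]))
E
python3 st.py 0.4795 -0.231 0.155 -0.74
```

```text
0.7 [284.58212885 231.89145976] [317.47992359 214.85214108]
0.8 [283.91571699 231.74095249] [316.99031343 215.31099375]
0.9 [283.23306444 231.64026626] [316.54945659 215.81685317]
1.0 [282.54081119 231.59035219] [316.16176373 216.36469963]
t 4.5667 tcp [ 0.478  -0.2288  0.2615] jaw -0.6754987465365137 z [-0.0007  0.0006 -1.    ] grip 1.0018039017917038 F [ 0.6244 -0.1648 -0.6229] M [0.0062 0.0178 0.0411]
j [-0.5911  0.3893  1.5761  0.0001  1.1771  0.0844]
shift units (30mm) tool xyz [-0.0264  0.0866  3.5494] turn units(5deg) [-0.0105  0.0004  0.7391]
```

View pics/s1.png

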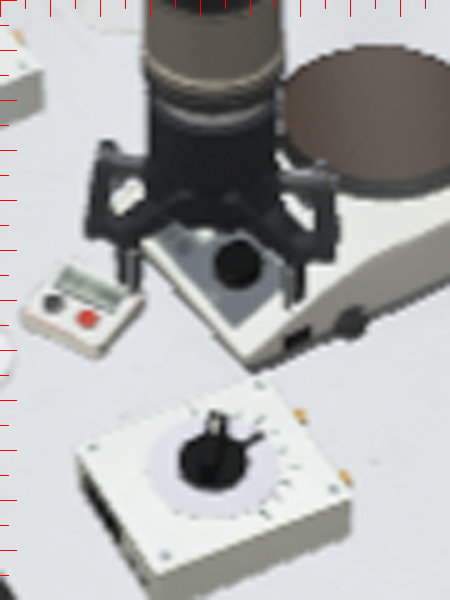

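Request:
jog_arm:
  steps:
    - [0,0.09,0.8,0,0,0.3,-1]
    - [0,0,0.8,0,0,0,-1]
    - [0,0,0.8,0,0,0,-1]
    - [0,0,0.6,0,0,0,-1]
    - [0,0,0.6,0,0,0,-1]
    - [0,0,0.3,0,0,0,-1]
    - [0,0,0.3,0,0,0,-1]
    - [0,0,0,0,0,0,-1]

```text
t: 5.23
tool_pos: [0.4798, -0.2303, 0.1345]
ee_rot: [-0.001, 0.905, 0.426, -0.001]
contact_force: [0.0, 0.9, 1.1]
grip_width: 1.005
```

```bash
python3 - <<'E'
from h import *
im,d=arm.get_image("scene"); crop(im[:,:,::-1],240,190,90,80,8,"pics/s2.png")
E
python3 st.py 0.4795 -0.231 0.135 -0.70
```

```text
t 5.2833 tcp [ 0.4802 -0.2305  0.1355] jaw -0.6916475364055588 z [-0.0008  0.0006 -1.    ] grip 0.9992275146614935 F [ 0.3728 -0.2485  0.0156] M [-0.0328  0.0212  0.0331]
j [-0.5915  0.5503  1.7121  0.0001  0.8802  0.1001]
shift units (30mm) tool xyz [-0.0283 -0.0085  0.0182] turn units(5deg) [-0.0118  0.0005  0.0957]
```

View pics/s2.png

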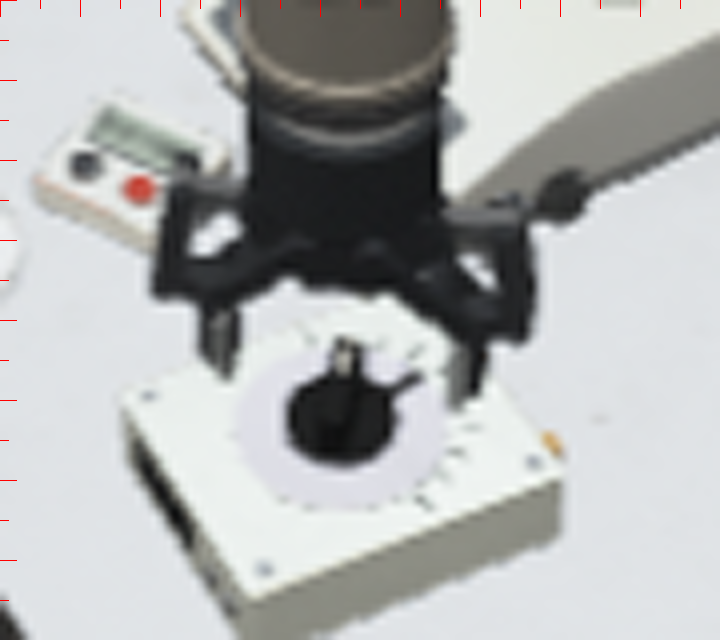

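The open jaws straddle the bar, whose pointer end is at about (283,233). I'll close gently.

Request:
jog_arm:
  steps:
    - [0,0,0,0,0,0,1]
    - [0,0,0,0,0,0,1]
    - [0,0,0,0,0,0,1]
    - [0,0,0,0,0,0,1]
    - [0,0,0,0,0,0,1]
    - [0,0,0,0,0,0,1]
    - [0,0,0,0,0,0,1]
    - [0,0,0,0,0,0,1]
    - [0,0,0,0,0,0,1]
    - [0,0,0,0,0,0,1]
  newtons: 25

```text
t: 6.12
tool_pos: [0.4797, -0.2301, 0.1363]
ee_rot: [-0.001, 0.905, 0.425, -0.0]
contact_force: [-4.2, 2.3, 5.9]
grip_width: 0.142
```

```bash
python3 - <<'E'
from h import *
im,d=arm.get_image("scene"); crop(im[:,:,::-1],240,190,90,80,8,"pics/s3.png")
E
python3 st.py 0.4795 -0.231 0.135 -1.381
```

```text
t 6.1667 tcp [ 0.4798 -0.2301  0.1363] jaw -0.6922496429162859 z [-0.0013  0.001  -1.    ] grip 0.1476449237490211 F [-3.3533  2.1507  6.0455] M [ 0.3716  0.5434 -0.1229]
j [-0.5913  0.5485  1.7128  0.0002  0.8819  0.1008]
shift units (30mm) tool xyz [-0.0289  0.0131  0.0434] turn units(5deg) [-0.0181  0.0069  7.8925]
```

View pics/s3.png

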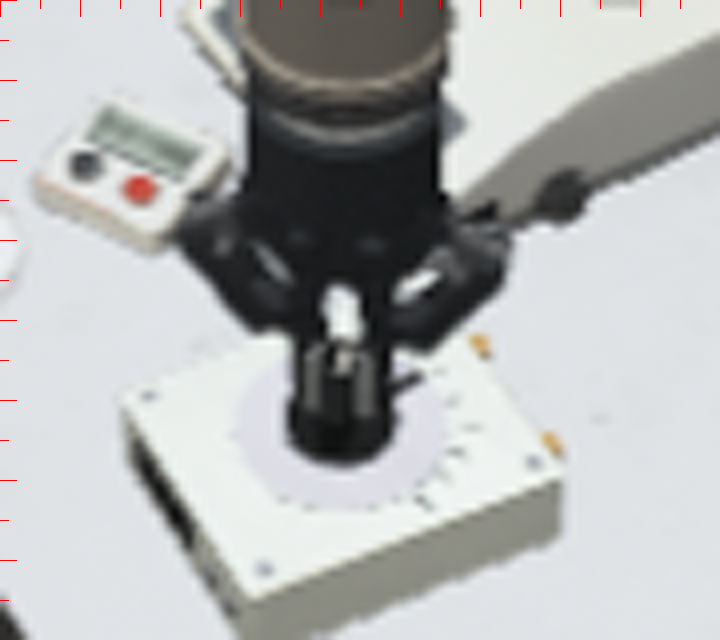

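Gripped: opening 0.145, about 12.5 mm, which matches the bar. I'll ease up 1.5 mm and turn clockwise by 7.9 units.

Request:
jog_arm:
  steps:
    - [0,0,-0.05,0,0,0,1]
    - [0,0,0,0,0,0.5,1]
    - [0,0,0,0,0,0.7,1]
    - [0,0,0,0,0,0.7,1]
    - [0,0,0,0,0,0.7,1]
    - [0,0,0,0,0,0.7,1]
    - [0,0,0,0,0,0.7,1]
    - [0,0,0,0,0,0.7,1]
    - [0,0,0,0,0,0.7,1]
    - [0,0,0,0,0,0.7,1]
    - [0,0,0,0,0,0.7,1]
    - [0,0,0,0,0,0.6,1]
    - [0,0,0,0,0,0.5,1]
    - [0,0,0,0,0,0,1]
    - [0,0,0,0,0,0,1]

```text
t: 7.42
tool_pos: [0.4807, -0.2318, 0.1365]
ee_rot: [0.001, 0.996, 0.094, 0.0]
contact_force: [2.5, -6.7, -10.9]
grip_width: 0.144
```

```bash
python3 - <<'E'
from h import *
im,d=arm.get_image("scene"); crop(im[:,:,::-1],240,190,90,80,8,"pics/s4.png")
E
python3 st.py 0.4795 -0.231 0.135 -1.381
```

```text
t 7.4667 tcp [ 0.4807 -0.2318  0.1364] jaw -1.381728066346997 z [ 0.0007 -0.0018 -1.    ] grip 0.14407975092931202 F [  2.9299  -6.3968 -12.1299] M [-1.0394 -0.5019 -0.0258]
j [-0.5925  0.5495  1.7104 -0.0014  0.8801  0.7901]
shift units (30mm) tool xyz [-0.0335 -0.0332  0.0481] turn units(5deg) [ 0.0219 -0.0044 -0.0083]
```

View pics/s4.png

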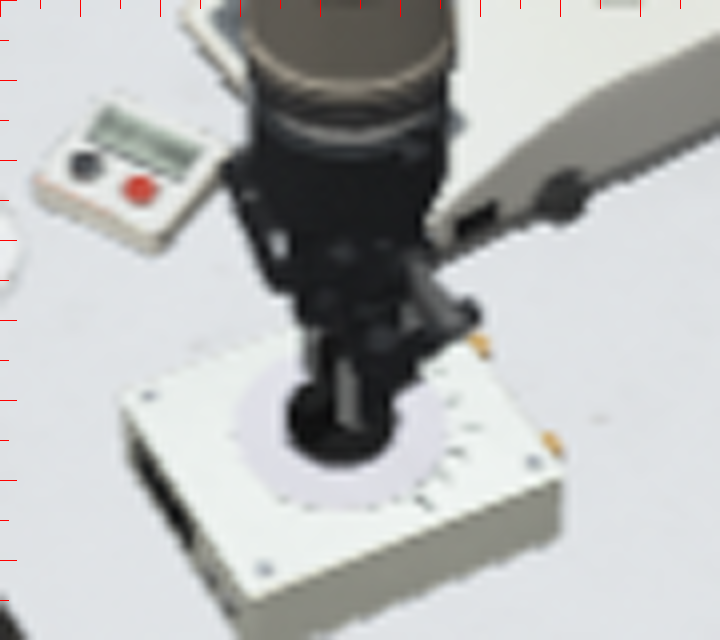

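Request:
jog_arm:
  steps:
    - [0,0,0,0,0,0,0.4]
    - [0,0,0,0,0,0,0]
    - [0,0,0,0,0,0,-0.3]
    - [0,0,0,0,0,0,-0.3]
    - [0,0,-0.3,0,0,0,-0.3]
    - [0,0,-0.6,0,0,0,-0.3]
    - [0,0,-0.9,0,0,0,-0.3]
    - [0,0,-0.9,0,0,0,-0.3]
    - [0,0,-0.9,0,0,0,-0.3]
    - [0,0,-0.9,0,0,0,-0.3]
    - [0,0,-0.5,0,0,0,-0.3]
    - [0.9,0,0,0,0,0,-0.3]
    - [0.9,0,0,0,0,0,-0.3]
    - [0.9,0,0,0,0,0,-0.3]
    - [0.9,0,0,0,0,0,-0.3]

```text
t: 8.72
tool_pos: [0.5874, -0.2099, 0.2888]
ee_rot: [0.0, 0.996, 0.094, 0.001]
contact_force: [0.9, 0.5, -0.1]
grip_width: 0.65
```

```bash
python3 - <<'E'
from h import *
for n in('scene','top'):
    im,d=arm.get_image(n); cv2.imwrite(f"pics/{n}5.png",im[:,:,::-1])
t=cv2.imread("pics/top5.png"); s=cv2.imread("pics/scene5.png")
crop(t,280,180,80,75,10,"pics/t5.png"); crop(s,250,215,75,60,10,"pics/s5.png")
E
python3 st.py 0.4795 -0.231 0.135 -1.381
```

```text
t 8.8167 tcp [ 0.5889 -0.2091  0.2876] jaw -1.3793222800309826 z [ 0.0018  0.0001 -1.    ] grip 0.6503010982531837 F [-0.7405 -0.7011 -0.4445] M [ 0.0118 -0.0238 -0.0243]
j [-0.464   0.5389  1.2538  0.0009  1.3474  0.9151]
shift units (30mm) tool xyz [-3.7288  0.0222  5.0786] turn units(5deg) [ 0.0025 -0.0203  0.0192]
```

View pics/t5.png

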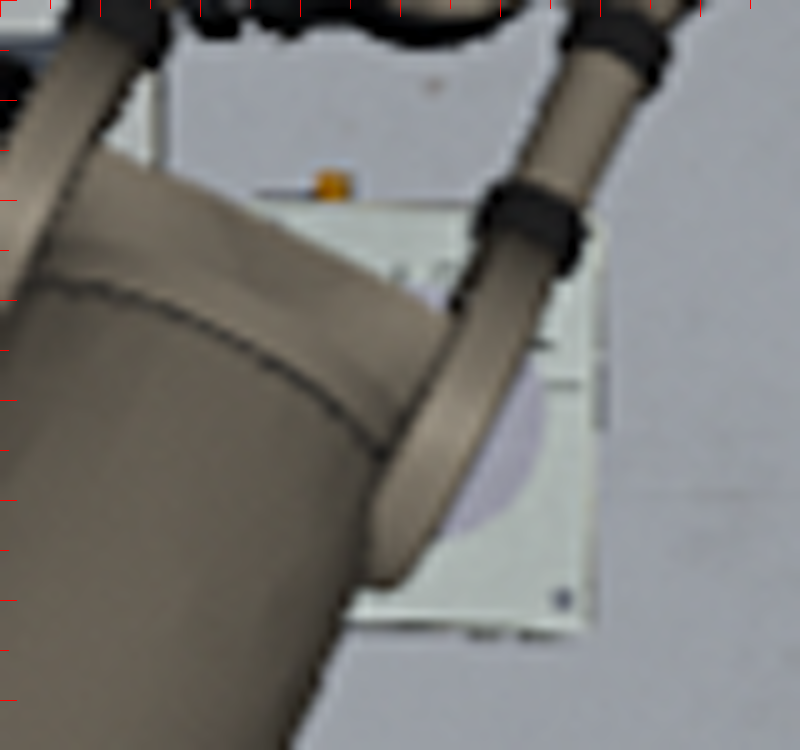

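View pics/s5.png

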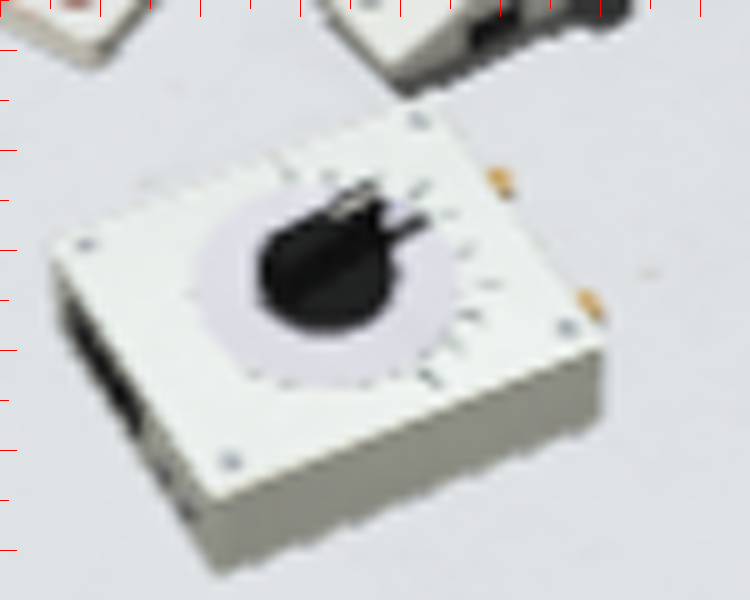

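The scene view shows the pointer now about parallel to the mark. The arm hides the dial from the top camera, so I'll move towards the dock and check again from there.

Request:
jog_arm:
  steps:
    - [-0.8,-0.4,0,0,0,0,-0.3]
    - [-0.8,-0.6,0,0,0,0,-0.3]
    - [-0.7,-0.7,0,0,0,0,-0.3]
    - [-0.4,-0.9,0,0,0,0,-0.3]
    - [-0.2,-0.9,0,0,0,0,-0.3]
    - [-0.2,-0.9,0,0,0,0,-0.3]
    - [-0.2,-0.9,0,0,0,0,-0.3]
    - [0,-0.9,0,0,0,0,-0.3]
    - [0,-0.9,0,0,0,0,-0.3]
    - [0,-0.9,0,0,0,0,-0.3]
    - [0,-0.9,0,0,0,0,-0.3]
    - [0,-0.9,0,0,0,0,-0.3]
    - [0,-0.9,0,0,0,0,-0.3]
    - [0,-0.9,0,0,0,0,-0.3]
    - [0,-0.9,0,0,0,0,-0.3]
    - [0,0,0,0,0,0,-0.3]

```text
t: 10.15
tool_pos: [0.4169, 0.1422, 0.2881]
ee_rot: [-0.001, 0.995, 0.096, 0.0]
contact_force: [-0.8, 0.9, 0.4]
grip_width: 0.648
```

```bash
python3 - <<'E'
from meas import *
for n in('scene','top'):
    im,d=arm.get_image(n); cv2.imwrite(f"pics/{n}6.png",im[:,:,::-1])
    im=cv2.imread(f"pics/{n}6.png")
    r=rect(n,.4795,-.231,.052,.06,im,400); r2=rect(n,.4795,-.231,.081,.06,im,400)
    cv2.imwrite(f"pics/r6_{n}.png",np.hstack([r,r2])); markang(n,im)
S=([(307.3,202.9),(337.4,204.3),(305.8,238.4),(336.3,239.9)],[(291.7,227),(306.7,247.8),(258.5,239.4),(273.1,261.1)]),([(167.2,199.3),(197.2,198),(168.3,237.7),(198.5,236.2)],[(231.2,149.2),(244.5,163.1),(201.6,160.9),(214,175.5)])
for T,C in S:
    P=np.array([tri(np.array(c)-.45,np.array(t)-.45) for t,c in zip(T,C)]); print(P.mean(0))
E
python3 st.py 0.4915 0.229 0.2 -1.517
```

```text
scene axis [ 0.4798 -0.2307] R mm 42.256837921536146
 mark ang [0.2914 0.2596 0.2263 0.2703]
 ticks [-1.4155 -1.103  -0.8151 -0.5358 -0.2164  0.1134  0.3979  0.7121  1.028
  1.3107]
top axis [ 0.4791 -0.2317] R mm 42.962183709574106
 mark ang [0.1884 0.1939 0.1872 0.1905]
 ticks [-1.3875 -1.0891 -0.7976 -0.4939 -0.192   0.1169  0.4136  0.7069  1.0001
  1.302 ]
[ 0.4791 -0.2316  0.0519]
[0.4912 0.2297 0.0487]
t 10.25 tcp [0.4179 0.1396 0.2879] jaw -1.3794074862644377 z [ 0.0006 -0.0003 -1.    ] grip 0.6497168131442994 F [ 0.4917 -0.1078  0.2249] M [0.0072 0.015  0.0142]
j [ 0.1484  0.2027  1.7659 -0.0004  1.1725  1.5279]
shift units (30mm) tool xyz [ 2.9721 -2.4596  2.9306] turn units(5deg) [ 0.0044 -0.0062  1.5767]
```

View pics/r6_top.png

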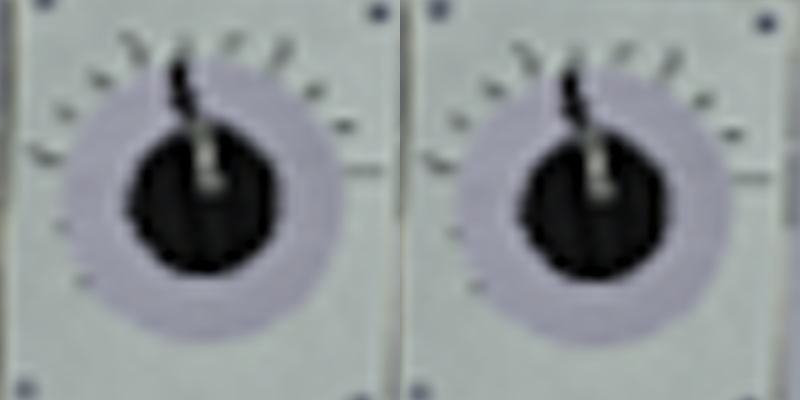

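View pics/r6_scene.png

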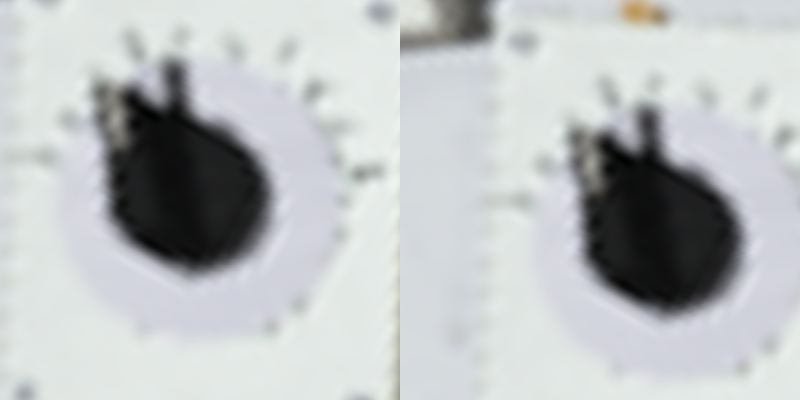

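```bash
python3 - <<'E'
from meas import *
for n,src in(('top','pics/top6.png'),('top','pics/top0.png')):
    im=cv2.imread(src); r=rect(n,.4791,-.2317,.081,.06,im).astype(float).mean(2)
    # dial top in hi-rect: local region of dark skirt; line = bright inside
    y,x=np.mgrid[:600,:600]; 
    # dial centre from axis at this plane ~ measured; use dark blob centroid
    dark=(r<60); m=cv2.morphologyEx(dark.astype(np.uint8),cv2.MORPH_CLOSE,np.ones((45,45))); nl,l,st,c=cv2.connectedComponentsWithStats(m)
    c0=l[300,290]; cx,cy=c[c0]
    for th in(60,75,90):
        w=np.where((np.hypot(x-300,y-300)<105),np.clip(r-th,0,None),0)
        # keep the component of bright within the dial: exclude ring via flood
        b=(w>0).astype(np.uint8); inner=(np.hypot(x-cx,y-cy)<97); b&=inner
        n2,l2,s2,c2=cv2.connectedComponentsWithStats(b); 
        k=[i for i in range(1,n2) if np.hypot(*(c2[i]-[cx,cy]))<75 and s2[i,4]>200]
        for i in k:
            ww=w*(l2==i); X=(ww*x).sum()/ww.sum(); Y=(ww*y).sum()/ww.sum()
            C=np.array([[(ww*(x-X)**2).sum(),(ww*(x-X)*(y-Y)).sum()],[0,(ww*(y-Y)**2).sum()]]); C[1,0]=C[0,1]
            e,v=np.linalg.eigh(C); d=v[:,1]*np.sign(-v[1,1]); print(src,th,'centroid',X,Y,'ang',np.arctan2(-d[0],-d[1]),'area',s2[i,4],'dial c',cx,cy)
E
```

```text
pics/top6.png 60 centroid 291.1228204379758 249.7869036714947 ang 0.17217556470457912 area 2961 dial c 287.0437676430218 300.37666071012353
pics/top6.png 75 centroid 291.16499868977866 249.9345558349456 ang 0.15337858871727728 area 2291 dial c 287.0437676430218 300.37666071012353
pics/top6.png 90 centroid 291.1748892075078 250.06976668404587 ang 0.12408782004198002 area 1481 dial c 287.0437676430218 300.37666071012353
pics/top0.png 60 centroid 255.09617533379415 261.1520562417665 ang 0.8566209112840281 area 2641 dial c 287.88113688371124 300.6424485125858
pics/top0.png 75 centroid 253.46374913136893 259.60654808022554 ang 0.8562277738462811 area 2010 dial c 287.88113688371124 300.6424485125858
pics/top0.png 90 centroid 250.59487294074634 257.13132503199336 ang 0.8579957046154085 area 1333 dial c 287.88113688371124 300.6424485125858
```

Dial set: the gripper's final yaw gives a bar direction of 0.19, the picture gives 0.15–0.21, and the mark is at 0.19. Next I'll check the catches against the dock estimate.

```bash
python3 - <<'E'
from meas import *
c=np.array([.4912,.2297]); im=cv2.imread("pics/top0.png"); ims=cv2.imread("pics/scene0.png")
cv2.imwrite("pics/dk.png",np.hstack([rect('top',*c,.076,.06,im,400),rect('scene',*c,.076,.06,ims,400)]))
cv2.imwrite("pics/dk2.png",np.hstack([rect('top',*c,.046,.06,im,400),rect('scene',*c,.046,.06,ims,400)]))
E
```

View pics/dk.png

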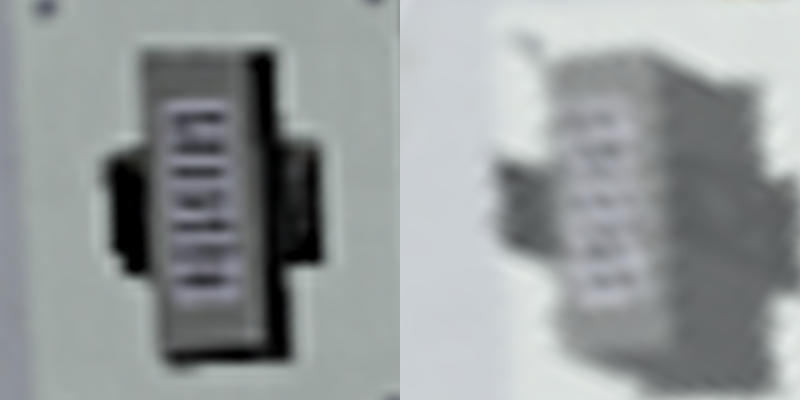

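View pics/dk2.png

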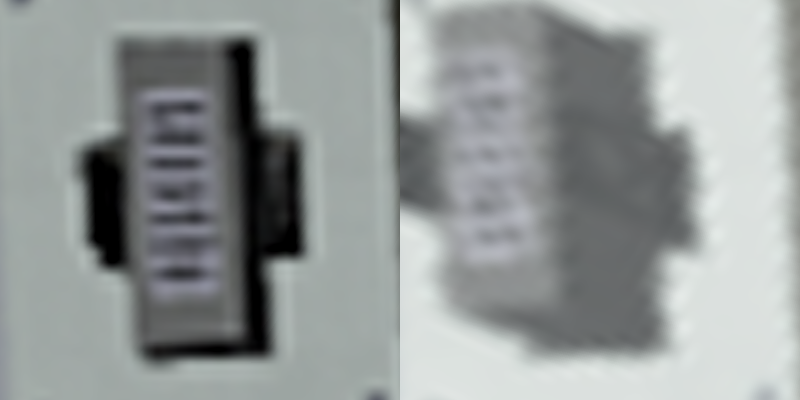

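Catches and body centre on (0.491, 0.229) with yaw about 0.055, which agrees with the screws.

Request:
jog_arm:
  steps:
    - [0.6,-0.5,0.4,0,0,0,-1]
    - [0.6,-0.5,0.4,0,0,0,-1]
    - [0.6,-0.5,0.4,0,0,0,-1]
    - [0.6,-0.5,0.4,0,0,0,-1]
    - [0.6,-0.5,0.4,0,0,0,-1]
    - [0,0,0,0,0,0.8,-1]
    - [0,0,0,0,0,0.8,-1]
    - [0,0,0,0,0,0,-1]

```text
t: 10.92
tool_pos: [0.4934, 0.2286, 0.2271]
ee_rot: [0.0, 1.0, 0.023, -0.0]
contact_force: [-0.7, -0.2, 0.6]
grip_width: 1.002
```

```bash
python3 st.py 0.491 0.229 0.121 -1.516
```

```text
t 10.9167 tcp [0.4934 0.2286 0.2271] jaw -1.5248836197599918 z [-0.0008 -0.0006 -1.    ] grip 1.0018560896314583 F [-0.6507 -0.1716  0.5708] M [ 0.0019 -0.0184  0.0079]
j [ 0.2932  0.4488  1.5844 -0.0004  1.1093  1.8182]
shift units (30mm) tool xyz [-0.0758 -0.0175  3.5371] turn units(5deg) [ 0.0069  0.0095 -0.1018]
```

Request:
jog_arm:
  steps:
    - [-0.08,0,0.6,0,0,-0.1,-1]
    - [0,0,0.6,0,0,0,-1]
    - [0,0,0.6,0,0,0,-1]
    - [0,0,0.5,0,0,0,-1]
    - [0,0,0.5,0,0,0,-1]
    - [0,0,0.4,0,0,0,-1]
    - [0,0,0.3,0,0,0,-1]
    - [0,0,0,0,0,0,-1]

```text
t: 11.58
tool_pos: [0.4901, 0.2287, 0.1211]
ee_rot: [0.0, 1.0, 0.029, -0.001]
contact_force: [0.7, 0.3, 0.1]
grip_width: 0.996
```

```bash
python3 - <<'E'
from h import *
im,d=arm.get_image("scene"); crop(im[:,:,::-1],180,90,85,100,6,"pics/s7.png")
E
python3 st.py 0.491 0.229 0.121 -1.516
```

```text
t 11.6333 tcp [0.4905 0.229  0.1221] jaw -1.5124899989430352 z [-0.0012 -0.0004 -1.    ] grip 1.0021739256444544 F [0.2144 0.4659 0.3236] M [0.0011 0.0261 0.0216]
j [ 0.2952  0.5826  1.6977 -0.0001  0.8625  1.8077]
shift units (30mm) tool xyz [0.0161 0.0009 0.0374] turn units(5deg) [0.004  0.0136 0.0402]
```

View pics/s7.png

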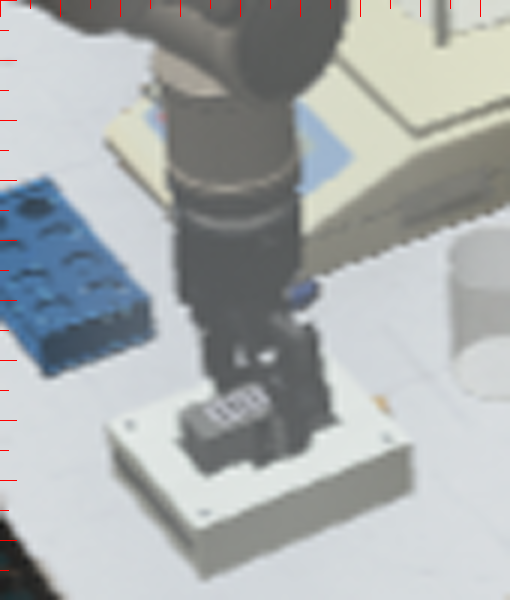

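The fingers straddle the catches, with the near finger at about (232,160). Closing.

Request:
jog_arm:
  steps:
    - [0,0,0,0,0,0,1]
    - [0,0,0,0,0,0,1]
    - [0,0,0,0,0,0,1]
    - [0,0,0,0,0,0,1]
    - [0,0,0,0,0,0,1]
    - [0,0,0,0,0,0,1]
    - [0,0,0,0,0,0,1]
    - [0,0,0,0,0,0,1]
    - [0,0,0,0,0,0,1]
  newtons: 35

```text
t: 12.38
tool_pos: [0.4913, 0.2299, 0.124]
ee_rot: [-0.0, 1.0, 0.029, 0.001]
contact_force: [-1.3, -2.5, 9.9]
grip_width: 0.438
```

```bash
python3 - <<'E'
from h import *
im,d=arm.get_image("scene"); crop(im[:,:,::-1],180,90,85,100,6,"pics/s8.png")
E
python3 st.py 0.491 0.229 0.121 -1.516
```

```text
t 12.4333 tcp [0.4913 0.2298 0.124 ] jaw -1.5121550884299193 z [ 0.0028  0.0003 -1.    ] grip 0.44088990798512984 F [-2.0237 -2.2372  9.6322] M [-0.4263  0.2049 -0.0159]
j [ 0.2965  0.5799  1.6958 -0.0007  0.8631  1.809 ]
shift units (30mm) tool xyz [-0.0127  0.0274  0.1015] turn units(5deg) [-0.0019 -0.0319  0.0441]
```

View pics/s8.png

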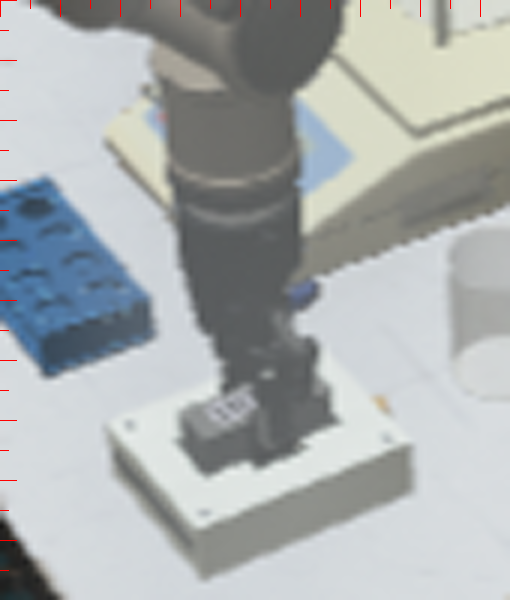

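Opening steady at 0.44, near the expected 0.49 for both catches squeezed. I'll lift slowly and watch the force.

Request:
jog_arm:
  steps:
    - [0,0,-0.1,0,0,0,1]
    - [0,0,-0.1,0,0,0,1]
    - [0,0,-0.1,0,0,0,1]
    - [0,0,-0.1,0,0,0,1]
    - [0,0,0,0,0,0,1]

```text
t: 12.85
tool_pos: [0.4908, 0.23, 0.135]
ee_rot: [-0.0, 1.0, 0.029, 0.0]
contact_force: [-0.5, 0.3, -1.4]
grip_width: 0.438
```

```bash
python3 - <<'E'
from h import *
im,d=arm.get_image("scene"); crop(im[:,:,::-1],180,90,85,100,6,"pics/s9.png")
E
python3 st.py 0.491 0.229 0.121 -1.516
```

```text
t 12.9 tcp [0.4907 0.23   0.1346] jaw -1.5125334955771466 z [ 0.0004  0.0002 -1.    ] grip 0.4352025907459538 F [ 0.6402  0.1943 -1.3534] M [0.0043 0.0473 0.0112]
j [0.2968 0.5642 1.6876 0.0001 0.8894 1.8092]
shift units (30mm) tool xyz [0.0094 0.0328 0.4546] turn units(5deg) [-0.0025 -0.0045  0.0397]
```

View pics/s9.png

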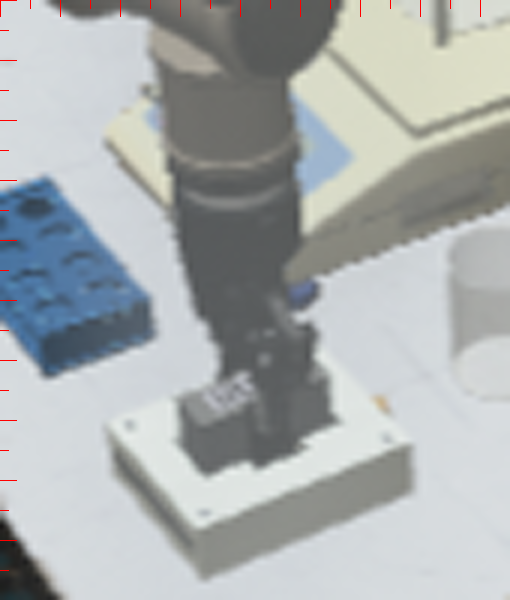

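The cassette is rising: its label shifted up about 2 px, and the force is about its weight. Continuing.

Request:
jog_arm:
  steps:
    - [0,0,-0.15,0,0,0,1]
    - [0,0,-0.2,0,0,0,1]
    - [0,0,-0.2,0,0,0,1]
    - [0,0,-0.2,0,0,0,1]
    - [0,0,-0.2,0,0,0,1]
    - [0,0,-0.2,0,0,0,1]
    - [0,0,-0.3,0,0,0,1]
    - [0,0,-0.3,0,0,0,1]
    - [0,0,-0.3,0,0,0,1]
    - [0,0,-0.3,0,0,0,1]
    - [0,0,-0.3,0,0,0,1]
    - [0,0,-0.3,0,0,0,1]
    - [0,0,-0.3,0,0,0,1]
    - [0,0,-0.2,0,0,0,1]
    - [0,0,-0.2,0,0,0,1]
    - [0,0,-0.1,0,0,0,1]
    - [0,0,0,0,0,0,1]
    - [0,0,0,0,0,0,1]

```text
t: 14.4
tool_pos: [0.4905, 0.2298, 0.2468]
ee_rot: [-0.0, 1.0, 0.029, -0.0]
contact_force: [-0.1, -0.3, -1.6]
grip_width: 0.432
```

```bash
python3 - <<'E'
from h import *
im,d=arm.get_image("scene"); cv2.imwrite("pics/scene10.png",im[:,:,::-1]); crop(im[:,:,::-1],180,70,90,120,5,"pics/s10.png")
im,d=arm.get_image("top"); cv2.imwrite("pics/top10.png",im[:,:,::-1])
from meas import *
r=[rect('top',.4791,-.2317,z,.06,cv2.imread("pics/top10.png"),400) for z in(.052,.081)]; cv2.imwrite("pics/r10.png",np.hstack(r))
E
python3 st.py 0.491 0.229 0.121 -1.516
```

```text
t 14.5 tcp [0.4904 0.2298 0.2464] jaw -1.5126179907288537 z [-0.001  -0.0002 -1.    ] grip 0.4369055701803433 F [-0.075  -1.4335 -1.8611] M [ 0.025  -0.0353 -0.0561]
j [0.2967 0.4245 1.5651 0.0001 1.1529 1.8093]
shift units (30mm) tool xyz [0.0236 0.0275 4.1802] turn units(5deg) [0.0021 0.0111 0.0388]
```

View pics/s10.png

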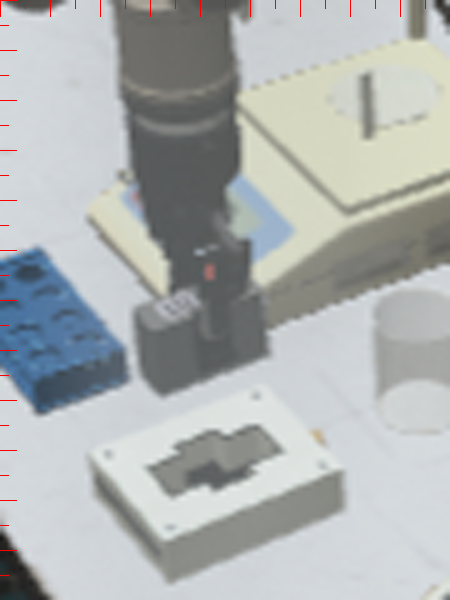

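View pics/scene10.png

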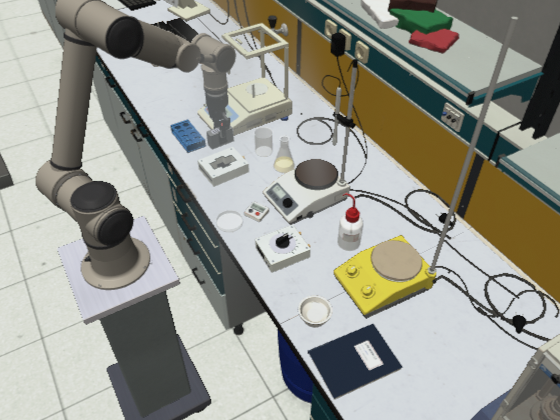

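View pics/top10.png

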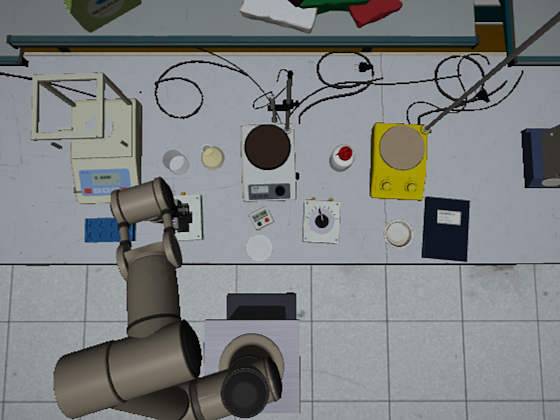

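View pics/r10.png

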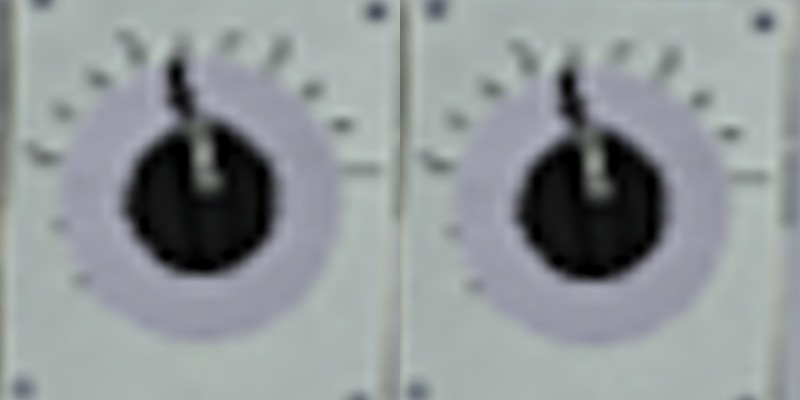

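The cassette hangs upright at about (220,135) in the scene view. The well is empty, the pointer is in line with the mark, and the bystanders look unmoved. One last height check, then hand in.

```bash
python3 - <<'E'
from h import *
a=.055; c=np.array([.4907,.2298]); o=np.array([[np.cos(a),-np.sin(a)],[np.sin(a),np.cos(a)]])@[-.045,-.017]
for z in(.105,.134,.194): print(z,proj("scene",[*(c+o),z]))
a0=cv2.imread("pics/scene0.png").astype(int); a1=cv2.imread("pics/scene10.png").astype(int)
for nm,(x,y,w) in dict(petri=(229,221,14),timer=(256,211,12),rack=(180,132,12),flask=(285,155,14),bottle=(350,230,20),mortar=(315,311,18),nb=(355,358,40),beaker=(264,142,12)).items():
    print(nm,np.abs(a0-a1)[y-w:y+w,x-w:x+w].mean())
E
```

```text
0.105 [212.47459626 156.46987668]
0.134 [211.75817957 150.13865837]
0.194 [210.22548876 136.59374749]
petri 3.128826530612245
timer 3.193865740740741
rack 1.916087962962963
flask 3.1624149659863945
bottle 2.99
mortar 3.0704732510288064
nb 2.0893229166666667
beaker 2.949074074074074
```

```bash
python3 -c "
from cell import arm
print(arm.hand_in()); s=arm.state(); print(s['t'],s['tool_pos'],s['grip_width'])"
```

```text
the job is handed in; nothing more can be done
None
the job is handed in; nothing more can be done
```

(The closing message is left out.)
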